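# Sift the mixed wooden beads

### The job

The sieve on the catch tray holds mixed wooden beads: shake it over the tray until all five small ones have dropped through, keeping the three large ones in the sieve. Then tip the large ones out into the plywood box and set the empty sieve down gently, upright and flat on the silver sheet. Leave the spray can, the stack of coasters and the scraper alone.

Things in the scene. Friction and masses are not known exactly. Their poses are not given: they have to be found in the camera images.
- sieve: brown wooden hand sieve, 240 mm long (x), 200 wide (y), 115 high, about 380 g empty, level on the tray at the start. Origin: middle of the underside of its runners; z up; -x is its front. Side boards at y = +-90 to 100, 60 high; their lower 22 mm run on to x = +-120 as runners, which lie across the tray's two long rims (free to slide or lift). Back wall at x = 78 to 88, 62 high.
- sieve_bars (a point): middle of the sieve's bottom, level with its bar tops (18 mm above the origin; axes as the sieve's). Three flat steel bars 16 mm wide run along x at y = -49, 0, 49 mm; between and beside them are four gaps of 33 mm, open below.
- sieve_lip (a point): middle of the edge of the sieve's pouring lip at its front, 108 mm before the origin and 36 mm above it (axes as the sieve's). From x = -70 mm the bars turn up by 25 degrees to this edge. Open between the side boards, 180 mm wide. Held level, the large beads stay in; tipped front down by about 50 to 60 degrees they roll out over it.
- sieve_grip (a point): middle of the sieve's grip bar, 98 mm above the sieve's origin (axes as the sieve's): a wooden bar 16 mm thick (x), 26 mm high, 180 mm long (y) between two posts 36 mm wide. Free for a grasp from above across the 16 mm; a large bead's top stays at least 17 mm below the bar's underside.
- tray: shallow dark metal catch tray, 210 mm (x) x 280 mm (y), 60 mm high, walls and floor 4 mm, open above, fixed. Origin: middle of its underside; z up. The sieve starts on top of it. To the left or the right in front of the robot; its x points roughly away from the robot.
- stock_box: square plywood box, 240 x 240 mm, 80 mm high, walls and floor 8 mm, open above, empty, fixed. Origin: middle of its underside; z up. On the other side from the tray. Between the two, straight ahead of the robot (0.40 to 0.65 m out), the silver sheet is clear, at least 270 mm wide.
- large_1: round faceted bead of plain wood, 50 mm across, 48 mm over the two flats at its drilling, 55 g; origin at its centre. Starts in the sieve, standing on a flat on one of the bars (centre 24 mm above the bar tops); stays put until a slope of about 15 degrees or a brisk sideways jerk (about a quarter g) sets it rolling. Cannot pass the gaps: off its bar it settles in one, centre 17 to 20 mm above the bar tops.
- large_2: round faceted bead of plain wood, 50 mm across, 48 mm over the two flats at its drilling, 55 g; origin at its centre. Starts in the sieve, standing on a flat on one of the bars (centre 24 mm above the bar tops); stays put until a slope of about 15 degrees or a brisk sideways jerk (about a quarter g) sets it rolling. Cannot pass the gaps: off its bar it settles in one, centre 17 to 20 mm above the bar tops.
- large_3: round faceted bead of plain wood, 50 mm across, 48 mm over the two flats at its drilling, 55 g; origin at its centre. Starts in the sieve, standing on a flat on one of the bars (centre 24 mm above the bar tops); stays put until a slope of about 15 degrees or a brisk sideways jerk (about a quarter g) sets it rolling. Cannot pass the gaps: off its bar it settles in one, centre 17 to 20 mm above the bar tops.
- small_1: round faceted bead of plain wood, 28 mm across, 27 mm over the two flats at its drilling, 11 g; origin at its centre. Starts in the sieve, standing on a flat on one of the bars (centre 13.5 mm above the bar tops); stays put until a slope of about 15 degrees or a brisk sideways jerk (about a quarter g) sets it rolling. Drops through a 33 mm gap once off its bar.
- small_2: round faceted bead of plain wood, 28 mm across, 27 mm over the two flats at its drilling, 11 g; origin at its centre. Starts in the sieve, standing on a flat on one of the bars (centre 13.5 mm above the bar tops); stays put until a slope of about 15 degrees or a brisk sideways jerk (about a quarter g) sets it rolling. Drops through a 33 mm gap once off its bar.
- small_3: round faceted bead of plain wood, 28 mm across, 27 mm over the two flats at its drilling, 11 g; origin at its centre. Starts in the sieve, standing on a flat on one of the bars (centre 13.5 mm above the bar tops); stays put until a slope of about 15 degrees or a brisk sideways jerk (about a quarter g) sets it rolling. Drops through a 33 mm gap once off its bar.
- small_4: round faceted bead of plain wood, 28 mm across, 27 mm over the two flats at its drilling, 11 g; origin at its centre. Starts in the sieve, standing on a flat on one of the bars (centre 13.5 mm above the bar tops); stays put until a slope of about 15 degrees or a brisk sideways jerk (about a quarter g) sets it rolling. Drops through a 33 mm gap once off its bar.
- small_5: round faceted bead of plain wood, 28 mm across, 27 mm over the two flats at its drilling, 11 g; origin at its centre. Starts in the sieve, standing on a flat on one of the bars (centre 13.5 mm above the bar tops); stays put until a slope of about 15 degrees or a brisk sideways jerk (about a quarter g) sets it rolling. Drops through a 33 mm gap once off its bar.
- spray_can: bystander: orange spray can, 65 mm across, 168 mm high, upright; origin at the middle of its underside. At the far edge of the work area, 0.72 m or more out.
- coasters: bystander: stack of cork coasters (one piece), 96 mm across, 35 mm high; origin at the middle of its underside. At the far edge of the work area, short of more cork discs that lie out of the way.
- scraper: bystander: flat scraper with a green handle, 150 mm long, lying flat between the can and the coasters; x along its length.
Mind the look-alikes: they are no part of the job. What is shaped like the large_2 but pink is not meant.

How it is judged:
On the way, in this order (a step that is already met when the one before it is completed fails the run):
1. all five small beads lie in the catch tray while all three large ones are still in the sieve (x of small_1 in the frame of tray between -0.105 and 0.105 m and y of small_1 in the frame of tray between -0.14 and 0.14 m and z of small_1 in the frame of tray between 0 and 0.05 m and x of small_2 in the frame of tray between -0.105 and 0.105 m and y of small_2 in the frame of tray between -0.14 and 0.14 m and z of small_2 in the frame of tray between 0 and 0.05 m and x of small_3 in the frame of tray between -0.105 and 0.105 m and y of small_3 in the frame of tray between -0.14 and 0.14 m and z of small_3 in the frame of tray between 0 and 0.05 m and x of small_4 in the frame of tray between -0.105 and 0.105 m and y of small_4 in the frame of tray between -0.14 and 0.14 m and z of small_4 in the frame of tray between 0 and 0.05 m and x of small_5 in the frame of tray between -0.105 and 0.105 m and y of small_5 in the frame of tray between -0.14 and 0.14 m and z of small_5 in the frame of tray between 0 and 0.05 m and x of large_1 in the frame of sieve between -0.105 and 0.085 m and y of large_1 in the frame of sieve between -0.095 and 0.095 m and z of large_1 in the frame of sieve between 0.02 and 0.075 m and x of large_2 in the frame of sieve between -0.105 and 0.085 m and y of large_2 in the frame of sieve between -0.095 and 0.095 m and z of large_2 in the frame of sieve between 0.02 and 0.075 m and x of large_3 in the frame of sieve between -0.105 and 0.085 m and y of large_3 in the frame of sieve between -0.095 and 0.095 m and z of large_3 in the frame of sieve between 0.02 and 0.075 m), for 0.2 s.
2. all three large beads lie in the plywood box, the small ones still in the tray (x of small_1 in the frame of tray between -0.105 and 0.105 m and y of small_1 in the frame of tray between -0.14 and 0.14 m and z of small_1 in the frame of tray between 0 and 0.05 m and x of small_2 in the frame of tray between -0.105 and 0.105 m and y of small_2 in the frame of tray between -0.14 and 0.14 m and z of small_2 in the frame of tray between 0 and 0.05 m and x of small_3 in the frame of tray between -0.105 and 0.105 m and y of small_3 in the frame of tray between -0.14 and 0.14 m and z of small_3 in the frame of tray between 0 and 0.05 m and x of small_4 in the frame of tray between -0.105 and 0.105 m and y of small_4 in the frame of tray between -0.14 and 0.14 m and z of small_4 in the frame of tray between 0 and 0.05 m and x of small_5 in the frame of tray between -0.105 and 0.105 m and y of small_5 in the frame of tray between -0.14 and 0.14 m and z of small_5 in the frame of tray between 0 and 0.05 m and x of large_1 in the frame of stock_box between -0.12 and 0.12 m and y of large_1 in the frame of stock_box between -0.12 and 0.12 m and z of large_1 in the frame of stock_box between 0 and 0.07 m and x of large_2 in the frame of stock_box between -0.12 and 0.12 m and y of large_2 in the frame of stock_box between -0.12 and 0.12 m and z of large_2 in the frame of stock_box between 0 and 0.07 m and x of large_3 in the frame of stock_box between -0.12 and 0.12 m and y of large_3 in the frame of stock_box between -0.12 and 0.12 m and z of large_3 in the frame of stock_box between 0 and 0.07 m), for 0.2 s.
At the end, for the whole second after the job is handed in: All five small beads lie inside the catch tray (centres under 50 mm above its underside), all three large ones inside the plywood box (under 70 mm), and the sieve stands at rest, upright on its runners on the sheet (within 8 mm, level within 3.4 degrees) (all of step 2 and height (world z) of sieve below 0.008 m and angle between sieve's own z axis and vertical below 0.06 rad and linear speed of sieve below 0.02 m/s); the robot touches nothing.
It fails at once if the spray can is pushed more than 30 mm or knocked over (distance of spray_can from where it was at the start of the episode above 0.03 m or angle between spray_can's own z axis and vertical above 0.5 rad).
It fails at once if the coasters is pushed more than 30 mm or knocked over (distance of coasters from where it was at the start of the episode above 0.03 m or angle between coasters's own z axis and vertical above 0.5 rad).
It fails at once if the scraper is pushed more than 30 mm (distance of scraper from where it was at the start of the episode above 0.03 m).
It fails at once if the sieve is dropped or slammed on the bench (faster than 0.7 m/s within 40 mm of it) (height (world z) of sieve below 0.04 m and linear speed of sieve above 0.7 m/s).
It also fails if it takes over 54 s, if anything falls off the work surface, if the arm or the gripper's body presses on something with over 40 N, if the wrist force passes 120 N, or if a joint passes its speed limit or range.

### The arm

A 7-joint arm with a two-finger parallel gripper is mounted at the origin on the work surface. World frame = base frame: x ahead of the robot, y to its left, z up, the work surface at z = 0. Lengths are in m, angles in rad, forces in N, time in s.
With the tool pointing down it reaches from about 0.425 to 0.875 m from the base axis. Payload 4.7 kg.
Tool frame: the origin (TCP) lies at the very end of the fingers, on their centre line; the grasp point (between the pads) lies 19 mm behind it; z points along the fingers, y is the line along which they close (so a half turn about z gives the same grasp; the last joint's range is limited). The gripper opens to 87 mm and grips with 3 to 60 N. Pads are 19 mm wide; open, the fingers measure 117 mm over their backs; the gripper's body (75 mm by 190 mm) begins 51 mm behind the grasp point.
Start: joints at [-1.166, 0.321, -0.07, 1.45, 0.023, 1.371, -0.057], TCP at [0.248, 0.601, 0.223] pointing down, gripper open.
Joint ranges: [-2.86, 2.86], [-0.3, 2.09], [-1.38, 1.24], [0.06, 2.45], [-1.56, 4.7], [0.09, 2.05], [-2.69, 2.69]. Speed limits (rad/s): [2.57, 2.57, 3.14, 3.14, 3.14, 3.14, 3.14].

### API

Orientations are given as a rotation vector (axis times angle).
In Python, from bench import get_state, get_image, get_calibration, close_job gives the robot as it stands.
- The arm moves only by the shell command python3 -m crank 'ROWS' [FORCE]. ROWS is JSON, a list of rows, each a list of 5 numbers: the opening, from 0 (shut) to 1 (fully open), then the shift along the world's x, y, z in units of 0.2 m (1.0 is 0.2 m), then the turn about the world's z in units of 2 pi rad (1.0 is 2 pi rad). A call has 1 to 5 rows; each row is the pose to reach, as a shift and turn from the pose commanded when the call began, turning the shorter way round; what a row does not reach only later rows make up. A row lasts 1/8 s, in which the tool goes at most 62.5 mm and 10.7 degrees, less where a joint would pass 70% of its speed; a pose out of reach is approached as far as the arm can. A call with a number of a shift or a turn outside -1 to 1 is refused whole. A call with a gripper value outside its range is refused whole. The fingers move at their own pace and stop on an object; FORCE is the grip in N (left out, the last holds). Time passes only in rows, so rows that repeat a pose let the fingers close. It gives the time, the measured TCP pose, the force, the opening and the grip force at its end, in the units of the state.
- get_state(): the state, without advancing time (a new reading comes with each control period).
- get_image(name): name is "scene" or "top" or "wrist"; returns the picture (400x640x3 uint8, red, green, blue); there is no depth.
- get_calibration(name): a dict with "fovy" (degrees; the focal length in pixels is half the picture's height over the tangent of half this angle, whatever the lens; pixels are square), "cx", "cy" (the principal point, pixels), "k1" (the pictures are not rectified: a ray, as slopes to the right and down, at radius r is drawn at 1 + k1 r^2 times it, then the intrinsics apply), "R" (3x3) and "t" (3): a world point X has camera coordinates R X + t. Camera axes: x right, y down, z forward; pixel columns grow to the right and rows downward; lengths in m; the calibration is good to about 2 mm. A picture is of the moment at which its call begins: read the wrist's pose just before it. get_calibration takes no time and is no camera call; for the wrist camera it gives the pose at the moment of the call.
- close_job(): hands the job in; it is judged then, once.
The state is a dict: "time": time; "joint_positions": joint angles; "qd": joint speeds; "joint_torque": joint torques, N m; "position": TCP position; "tool_rot": TCP orientation; "ft_force": force on the tool from outside, world axes, zero at the start; "torque": the same for the moment, N m; "grip_width": opening from 0.0 (shut) to 1.0 (fully open); "grip_force": force on a finger pad.
Only numpy, scipy, OpenCV 4.12 (cv2) and the standard library are available. Lean on these libraries where they do the work, as an engineer would, in place of code of your own. Each camera call takes 0.05 s, during which the arm holds its last target. There are 200 camera calls.

## Working session

There is one attempt and no reset: what is moved stays moved. The work goes in short steps, Python scripts to look and compute and a shell command to move; the robot and the scene stay as the last step left them, time stands still between calls to the robot, and variables do not carry over. Pictures are saved under pics/ and viewed, at most 12 in all, crops included, and the job is handed in when it is done.

```bash
mkdir -p pics; cat > h.py <<'E'
import numpy as np, cv2
from bench import get_state,get_image,get_calibration
def pix2ray(c,uv):
    f=200/np.tan(np.radians(c["fovy"])/2)
    K=np.array([[f,0,c["cx"]],[0,f,c["cy"]],[0,0,1]])
    d=cv2.undistortPoints(np.array(uv,float).reshape(-1,1,2),K,np.array([c["k1"],0,0,0.]))[:,0]
    R=np.array(c["R"]);t=np.array(c["t"])
    return -R.T@t, np.c_[d,np.ones(len(d))]@R
def onplane(c,uv,z):
    o,r=pix2ray(c,uv); return o+r*((z-o[2])/r[:,2])[:,None]
def proj(c,X):
    R=np.array(c["R"]);t=np.array(c["t"]);f=200/np.tan(np.radians(c["fovy"])/2)
    p=np.atleast_2d(X)@R.T+t; s=p[:,:2]/p[:,2:]; s=s*(1+c["k1"]*(s**2).sum(1))[:,None]
    return s*f+[c["cx"],c["cy"]]
def snap(name,fn):
    im=get_image(name); cv2.imwrite("pics/"+fn,im[:,:,::-1]); return im
E
python3 - <<'E'
from h import *
s=get_state();print(s)
a=snap("top","top0.png");b=snap("scene","scene0.png")
for n in("top","scene","wrist"):
    c=get_calibration(n);print(n,c["fovy"],c["k1"],(-np.array(c["R"]).T@c["t"]).round(3))
cv2.imwrite("pics/both0.png",cv2.resize(np.vstack([a,b]),None,fx=.75,fy=.75)[:,:,::-1])
E
```

```text
{'time': 0.0, 'joint_positions': array([-1.16589707,  0.32183121, -0.070064  ,  1.4516848 ,  0.02261931,
        1.37078397, -0.05688695]), 'qd': array([ 0.00108044, -0.00243096,  0.00051141,  0.00050317, -0.00012831,
       -0.00121725,  0.0011711 ]), 'joint_torque': array([-2.06433656e-04, -4.91289282e+01, -4.04192526e-01, -3.12523091e+01,
       -6.39458187e-02,  4.37100639e-02,  1.68855240e-04]), 'position': array([0.24745644, 0.60045412, 0.2214511 ]), 'tool_rot': array([-6.09874979e-01, -3.08156965e+00,  2.99106746e-03]), 'ft_force': array([-0.3942283 , -0.32376135, -0.17849552]), 'torque': array([-0.01723236,  0.00725256, -0.02804218]), 'grip_force': 0.0, 'grip_width': 0.9960447089609987}
top 57.284497973940134 0.00023429867130583237 [ 0.307 -0.026  1.056]
scene 50.436886894806975 -0.02576319475721929 [ 1.234 -0.136  0.964]
wrist 70.84490520820863 -0.040638660814286603 [0.185 0.626 0.385]
```

View pics/both0.png

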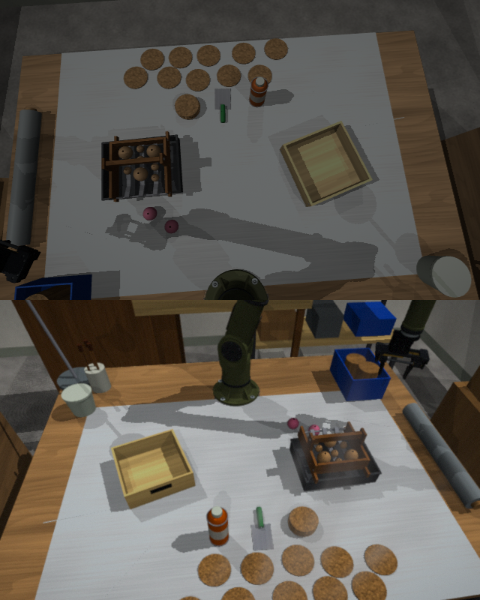

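```bash
python3 - <<'E'
import cv2,numpy as np
a=cv2.imread("pics/top0.png"); b=cv2.imread("pics/scene0.png")
A=cv2.resize(a[160:290,110:270],None,fx=2.5*2,fy=2.5*2)[:, :]
B=a[150:290,360:510]
A=cv2.resize(a[165:285,120:260],(700,600)); cv2.imwrite("pics/c1.png",np.clip(A*1.8,0,255).astype('uint8'))
C=np.hstack([cv2.resize(a[150:290,360:510],(400,373)),cv2.resize(b[160:260,370:520],(400,267+106))]);cv2.imwrite("pics/c2.png",np.clip(C*1.5,0,255).astype('uint8'))
E
```

```text
(no output)
```

View pics/c1.png

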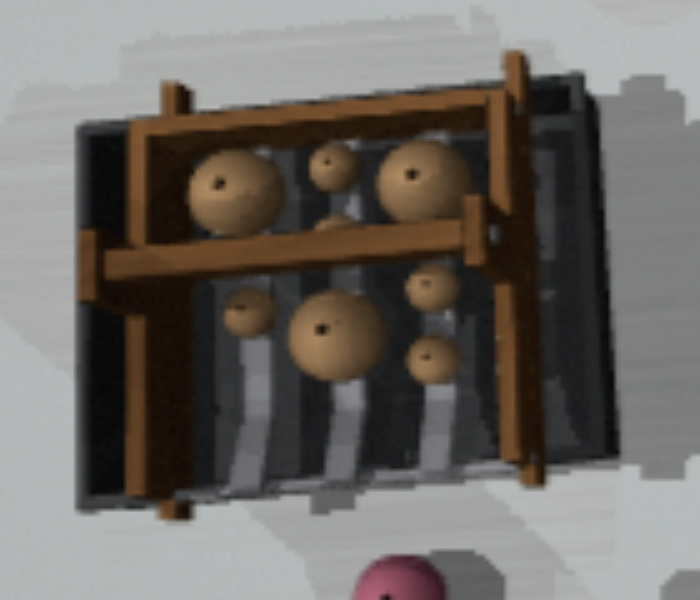

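View pics/c2.png

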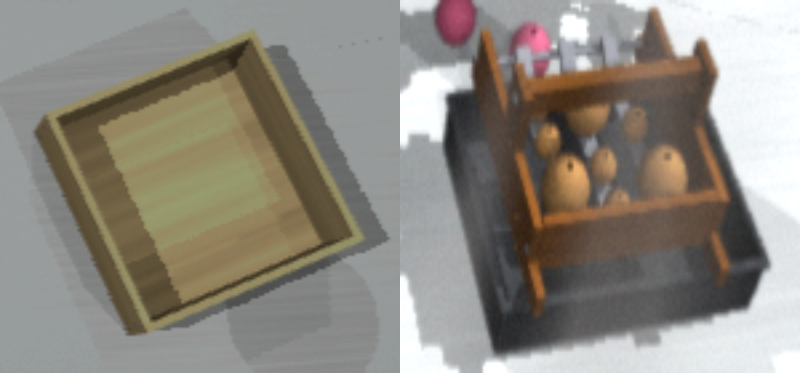

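```bash
cat >> h.py <<'E'
BOX=None
E
python3 - <<'E'
from h import *
c=get_calibration("top")
P=onplane(c,[[120+80/5,165+265/5],[120+465/5,165+229/5]],.175);print("posts",P.round(4),np.linalg.norm(P[0]-P[1]))
d=(P[0]-P[1])[:2];d/=np.linalg.norm(d);print("sieve y dir",d,"yaw deg",np.degrees(np.arctan2(-d[0],d[1])))
m=P[1,:2]+d*.090;print("grip",m, P[0,:2]-d*.1)
k=400/150
r=np.array([[47,117],[255,32],[363,238],[148,330]])/k+[360,150]
B=onplane(c,r,.08);print(B.round(4),B.mean(0));print(np.linalg.norm(np.roll(B,-1,0)-B,axis=1))
e=B[0]-B[3];print("edge dir",np.degrees(np.arctan2(e[1],e[0])))
t=np.array([[78,125],[580,72],[615,458],[80,512]])/5+[120,165]
T=onplane(c,t,.06);print(T.round(3),T.mean(0),np.linalg.norm(np.roll(T,-1,0)-T,axis=1))
from scipy.spatial.transform import Rotation as Ro
R=Ro.from_rotvec(get_state()["tool_rot"]).as_matrix();print(R.round(3))
for n in [("can",[345,123],.1),("coast",[250,141],.035),("scr",[297,140],.01)]:print(n,onplane(c,[n[1]],n[2]))
E
```

```text
posts [[0.495  0.4034 0.175 ]
 [0.4995 0.2147 0.175 ]] 0.18876702548301022
sieve y dir [-0.02376323  0.99971761] yaw deg 1.3616611744481193
grip [0.49735393 0.30468963] [0.49738323 0.303457  ]
[[ 0.5352 -0.2109  0.08  ]
 [ 0.6108 -0.4377  0.08  ]
 [ 0.3889 -0.5115  0.08  ]
 [ 0.3145 -0.2861  0.08  ]] [ 0.46236861 -0.36152621  0.08      ]
[0.23908267 0.23377281 0.23732232 0.2332115 ]
edge dir 18.825036238252608
[[0.6   0.464 0.06 ]
 [0.611 0.18  0.06 ]
 [0.393 0.166 0.06 ]
 [0.384 0.455 0.06 ]] [0.49683142 0.31617527 0.06      ] [0.28355103 0.21861534 0.2882898  0.21620185]
[[-0.925  0.381 -0.001]
 [ 0.381  0.925 -0.002]
 [-0.    -0.002 -1.   ]]
('can', [345, 123], 0.1) [[ 0.74115472 -0.1379545   0.1       ]]
('coast', [250, 141], 0.035) [[0.73398917 0.14097766 0.035     ]]
('scr', [297, 140], 0.01) [[0.73722153 0.00208775 0.01      ]]
```

```bash
python3 -m crank '[[1,0.8,-0.95,0.2,-0.1],[1,0.8,-0.95,0.2,-0.1],[1,0.8,-0.95,0.2,-0.1],[1,0.8,-0.95,0.2,-0.1],[1,0.8,-0.95,0.2,-0.1]]' 30; python3 -m crank '[[1,0.45,-0.53,0,-0.082],[1,0.45,-0.53,0,-0.082],[1,0.45,-0.53,0,-0.082],[1,0.45,-0.53,0,-0.082]]'
python3 - <<'E'
from h import *
from scipy.spatial.transform import Rotation as Ro
s=get_state();R=Ro.from_rotvec(s["tool_rot"]).as_matrix();print(s["time"],s["position"],np.degrees(np.arctan2(R[1,1],R[0,1])))
c=get_calibration("wrist");a=snap("wrist","w1.png");print(c)
E
```

```text
time: 0.72
position: [0.4128, 0.4055, 0.2636]
tool_rot: [1.546, 2.731, 0.001]
ft_force: [-0.5, 0.7, 0.3]
grip_width: 1.003
grip_force: 0.0
time: 1.23
position: [0.4979, 0.3043, 0.262]
tool_rot: [-2.181, -2.261, 0.001]
ft_force: [-1.2, 1.1, 0.0]
grip_width: 0.998
grip_force: 0.0
1.225 [0.49788607 0.30431847 0.26204795] 2.0685475620138063
{'fovy': 70.84490520820863, 'cx': 317.43293198202053, 'cy': 197.0023963112483, 'k1': -0.040638660814286603, 'R': array([[ 9.99338912e-01,  3.63510921e-02, -5.80009482e-04],
       [ 3.53693716e-02, -9.68411684e-01,  2.46835608e-01],
       [ 8.41105596e-03, -2.46692942e-01, -9.69057195e-01]]), 't': array([-0.50788253,  0.23698897,  0.49957978])}
```

View pics/w1.png

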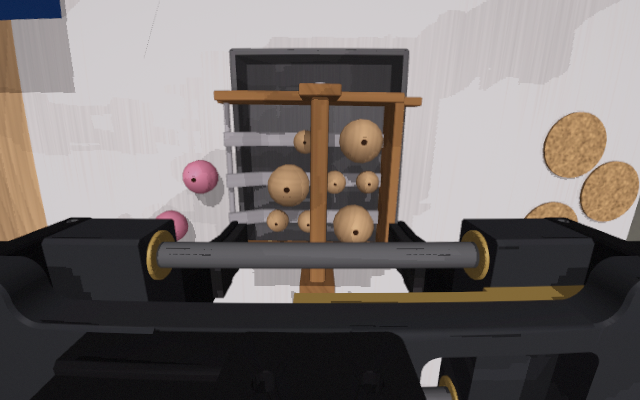

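```bash
python3 - <<'E'
from h import *
c=get_calibration("wrist")
im=cv2.imread("pics/w1.png").astype(int)
for v in (110,150,200,230): 
    m=[u for u in range(295,345) if im[v,u,2]-im[v,u,0]>25]; print(v,[tuple(im[v,u]) for u in (311,327)],min(m),max(m))
print(onplane(c,[[320,87],[320,97],[320,110],[318.5,270],[310,200],[328,200],[222,97],[230,60],[408,60]],.171).round(4))
print(onplane(c,[[222,97],[418,101],[232,55],[405,55]],.06).round(4))
E
```

```text
110 [(np.int64(43), np.int64(69), np.int64(102)), (np.int64(55), np.int64(87), np.int64(129))] 311 328
150 [(np.int64(46), np.int64(75), np.int64(110)), (np.int64(46), np.int64(73), np.int64(108))] 297 344
200 [(np.int64(48), np.int64(79), np.int64(116)), (np.int64(52), np.int64(50), np.int64(52))] 295 326
230 [(np.int64(59), np.int64(96), np.int64(139)), (np.int64(89), np.int64(85), np.int64(89))] 302 344
[[0.4943 0.4051 0.171 ]
 [0.4947 0.3969 0.171 ]
 [0.4951 0.3862 0.171 ]
 [0.5001 0.2328 0.171 ]
 [0.4892 0.305  0.171 ]
 [0.506  0.3057 0.171 ]
 [0.41   0.3939 0.171 ]
 [0.4177 0.424  0.171 ]
 [0.5673 0.43   0.171 ]]
[[0.3735 0.4032 0.06  ]
 [0.6172 0.4083 0.06  ]
 [0.3871 0.4521 0.06  ]
 [0.5952 0.4605 0.06  ]]
```

```bash
python3 -m crank '[[1,0,0,-0.3,0],[1,0,0,-0.5,0],[1,0,0,-0.6,0],[0,0,0,-0.6,0],[0,0,0,-0.6,0]]' 45; python3 -m crank '[[0,0,0,0,0],[0,0,0,0,0],[0,0,0,0.05,0],[0,0,0,0.06,0],[0,0,0,0.06,0]]'
```

```text
time: 1.9
position: [0.4974, 0.3067, 0.1436]
tool_rot: [-2.177, -2.265, -0.003]
ft_force: [-0.2, -0.0, 0.8]
grip_width: 0.852
grip_force: 0.0
time: 2.52
position: [0.4979, 0.3052, 0.1551]
tool_rot: [2.18, 2.261, 0.002]
ft_force: [-0.2, -0.4, -0.3]
grip_width: 0.286
grip_force: 0.0
```

```bash
python3 -m crank '[[0.4,0,0,-0.06,0],[0.4,0,0,-0.07,0],[0,0,0,-0.07,0],[0,0,0,-0.07,0],[0,0,0,-0.07,0]]' 45; python3 -m crank '[[0,0,0,0,0],[0,0,0,0.02,0],[0,0,0,0.04,0],[0,0,0,0.06,0],[0,0,0,0.06,0]]'
```

```text
time: 3.15
position: [0.498, 0.3051, 0.1408]
tool_rot: [2.181, 2.261, 0.001]
ft_force: [1.1, 0.7, -0.4]
grip_width: 0.18
grip_force: 45.0
time: 3.78
position: [0.4977, 0.3051, 0.1529]
tool_rot: [2.18, 2.262, 0.001]
ft_force: [-0.8, 0.5, -7.1]
grip_width: 0.18
grip_force: 45.0
```

```bash
python3 -m crank '[[0,0,0.15,0,0],[0,0,0,0,0],[0,0,0.15,0,0],[0,0,0,0,0],[0,0,0.06,0,0]]'; python3 - <<'E'
from h import *
a=snap("top","t2.png")[160:290,115:265];b=snap("scene","s2.png")[150:270,370:520]
C=np.hstack([cv2.resize(a,(400,347)),cv2.resize(b,(400,347))])
cv2.imwrite("pics/c3.png",np.clip(C[:,:,::-1]*1.7,0,255).astype('uint8'))
E
```

```text
time: 4.4
position: [0.4989, 0.3123, 0.1524]
tool_rot: [2.185, 2.254, -0.004]
ft_force: [1.3, -0.1, -6.2]
grip_width: 0.177
grip_force: 45.0
```

View pics/c3.png

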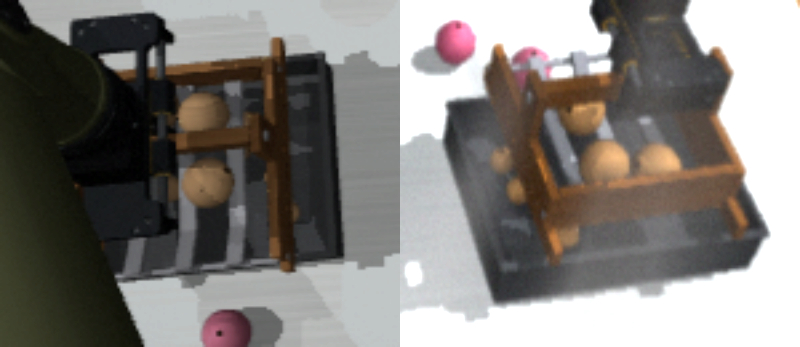

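```bash
python3 -m crank '[[0,0,0.1,0,0],[0,0,-0.06,0,0],[0,0,0.1,0,0],[0,0,-0.06,0,0],[0,0,0,0,0]]';  python3 -m crank '[[0,0,0,0.1,0],[0,0,0,0.35,0],[0,0,0,0.55,0],[0,0,0,0.6,0],[0,0,0,0.6,0]]'; python3 - <<'E'
from h import *
a=snap("wrist","w3.png");b=snap("scene","s3.png")[120:270,370:520]
C=np.hstack([cv2.resize(a[:270],(440,186*1)),]);C=np.vstack([C,np.zeros((164,440,3),'uint8')])
C=np.hstack([C,cv2.resize(b,(350,350))])
cv2.imwrite("pics/c4.png",np.clip(C[:,:,::-1]*1.6,0,255).astype('uint8'))
E
```

```text
time: 5.12
position: [0.4987, 0.314, 0.1524]
tool_rot: [2.183, 2.255, -0.003]
ft_force: [1.0, 0.7, -6.1]
grip_width: 0.179
grip_force: 45.0
time: 5.75
position: [0.4974, 0.3177, 0.272]
tool_rot: [-2.18, -2.262, 0.0]
ft_force: [-0.6, 1.5, -6.9]
grip_width: 0.184
grip_force: 45.0
```

View pics/c4.png

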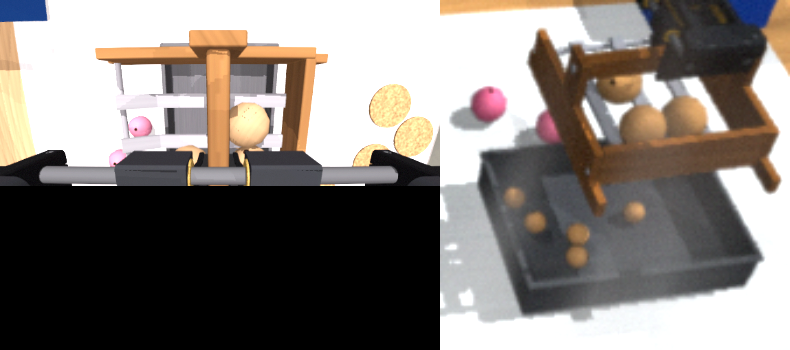

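```bash
python3 -m crank '[[0,-0.01,-0.07,0,0.01],[0,-0.03,-0.2,0,0.025],[0,-0.05,-0.35,0,0.04],[0,-0.07,-0.5,0,0.055],[0,-0.1,-0.65,0,0.07]]'; python3 -m crank '[[0,-0.02,-0.15,0,0.015],[0,-0.04,-0.3,0,0.03],[0,-0.06,-0.45,0,0.045],[0,-0.08,-0.6,0,0.06],[0,-0.1,-0.75,0,0.075]]'; python3 -m crank '[[0,-0.02,-0.15,0,0.015],[0,-0.04,-0.3,0,0.03],[0,-0.06,-0.45,0,0.045],[0,-0.08,-0.6,0,0.06],[0,-0.1,-0.72,0,0.075]]'; python3 -m crank '[[0,-0.02,-0.15,0,0.015],[0,-0.04,-0.3,0,0.03],[0,-0.06,-0.42,0,0.045],[0,-0.08,-0.5,0,0.06],[0,-0.1,-0.54,0,0.075]]'; python3 -m crank '[[0,0,-0.01,0,0],[0,0,-0.01,0,0]]'; python3 - <<'E'
from h import *
from scipy.spatial.transform import Rotation as Ro
s=get_state();R=Ro.from_rotvec(s["tool_rot"]).as_matrix();print(s["time"],s["position"],np.degrees(np.arctan2(R[1,1],R[0,1])),s["joint_positions"])
a=snap("top","t4.png")[130:310,300:540];b=snap("scene","s4.png")[80:260,100:340]
cv2.imwrite("pics/c5.png",np.clip(cv2.resize(np.vstack([a,b]),None,fx=1.6,fy=1.6)[:,:,::-1]*1.5,0,255).astype('uint8'))
E
```

```text
time: 6.48
position: [0.4766, 0.1856, 0.2704]
tool_rot: [-1.63, -2.684, 0.005]
ft_force: [0.2, -0.8, -5.3]
grip_width: 0.18
grip_force: 45.0
time: 7.1
position: [0.4565, 0.0359, 0.2707]
tool_rot: [-0.958, -2.989, 0.003]
ft_force: [0.1, -0.5, -5.6]
grip_width: 0.178
grip_force: 45.0
time: 7.72
position: [0.4364, -0.1083, 0.2709]
tool_rot: [-0.235, -3.13, 0.001]
ft_force: [0.5, -0.3, -5.9]
grip_width: 0.177
grip_force: 45.0
time: 8.35
position: [0.4164, -0.2159, 0.271]
tool_rot: [0.501, -3.099, -0.001]
ft_force: [0.0, 0.5, -6.0]
grip_width: 0.183
grip_force: 45.0
time: 8.6
position: [0.4175, -0.2164, 0.2719]
tool_rot: [0.497, -3.101, -0.001]
ft_force: [0.9, 0.0, -5.2]
grip_width: 0.183
grip_force: 45.0
8.6 [ 0.41747494 -0.21643969  0.27186004] 108.21869285150436 [-0.54818141 -0.18548987  0.8708623   1.82383035  0.1425488   1.44041215
  2.18411216]
```

View pics/c5.png

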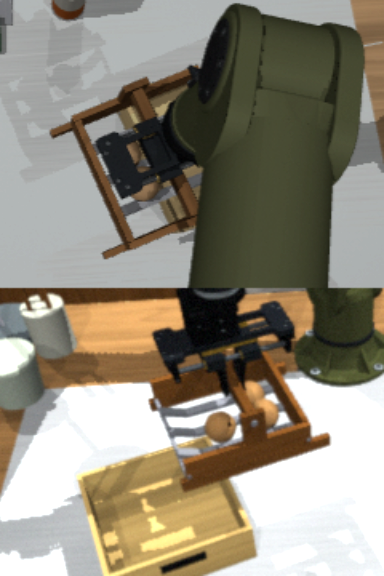

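```bash
python3 -m crank '[[0,0.02,-0.07,-0.12,0],[0,0.02,-0.07,-0.27,0],[0,0.02,-0.07,-0.4,0],[0,0.02,-0.07,-0.5,0],[0,0.02,-0.07,-0.53,0]]'; python3 -m crank '[[0,0,0,-0.02,0],[0,0,0,-0.025,0],[0,0,0,-0.025,0]]'
```

```text
time: 9.32
position: [0.4209, -0.2301, 0.1654]
tool_rot: [0.499, -3.099, -0.001]
ft_force: [-0.6, -0.4, -5.0]
grip_width: 0.179
grip_force: 45.0
time: 9.7
position: [0.422, -0.2312, 0.1624]
tool_rot: [-0.499, 3.101, 0.0]
ft_force: [-2.0, 0.4, -3.0]
grip_width: 0.176
grip_force: 45.0
```

```bash
python3 -m crank '[[0.38,0,0,0,0],[0.38,0,0,0,0],[0.38,0.016,-0.047,0,0],[0.38,0.032,-0.095,0,0],[0.38,0.048,-0.142,0,0]]' 20; python3 -m crank '[[0.38,0.016,-0.047,0,0],[0.38,0.032,-0.095,0,0],[0.38,0.032,-0.095,0,0]]'; python3 - <<'E'
from h import *
a=snap("top","t5.png")[130:310,300:540];b=snap("scene","s5.png")[80:260,100:340]
cv2.imwrite("pics/c6.png",np.clip(cv2.resize(np.vstack([a,b]),None,fx=1.6,fy=1.6)[:,:,::-1]*1.5,0,255).astype('uint8'))
E
```

```text
time: 10.32
position: [0.4323, -0.2594, 0.1624]
tool_rot: [-0.5, 3.1, 0.0]
ft_force: [-1.3, 1.9, 1.4]
grip_width: 0.377
grip_force: 0.7
time: 10.7
position: [0.4384, -0.2798, 0.1623]
tool_rot: [-0.497, 3.101, -0.004]
ft_force: [0.7, -1.7, 1.1]
grip_width: 0.38
grip_force: 0.6
```

View pics/c6.png

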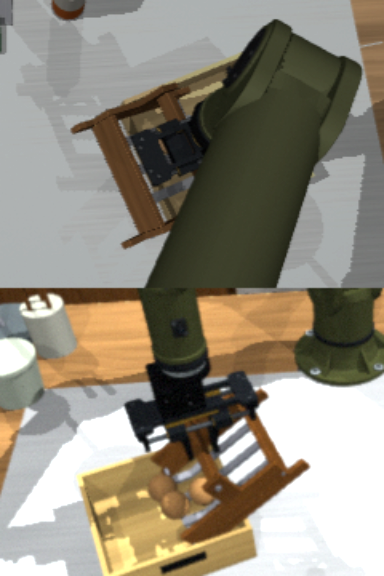

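```bash
python3 -m crank '[[0.38,0.016,-0.047,-0.01,0],[0.38,0.032,-0.095,-0.02,0],[0.38,0.048,-0.142,-0.03,0],[0.38,0.055,-0.165,-0.03,0],[0.38,0.055,-0.165,-0.03,0]]'; python3 - <<'E'
from h import *
a=snap("top","t6.png")[130:310,300:540];b=snap("scene","s6.png")[80:260,100:340]
cv2.imwrite("pics/c7.png",np.clip(cv2.resize(np.vstack([a,b]),None,fx=1.6,fy=1.6)[:,:,::-1]*1.5,0,255).astype('uint8'))
E
```

```text
time: 11.42
position: [0.4484, -0.3114, 0.1553]
tool_rot: [0.498, -3.101, -0.001]
ft_force: [-1.2, 2.3, -1.6]
grip_width: 0.376
grip_force: 0.7
```

View pics/c7.png

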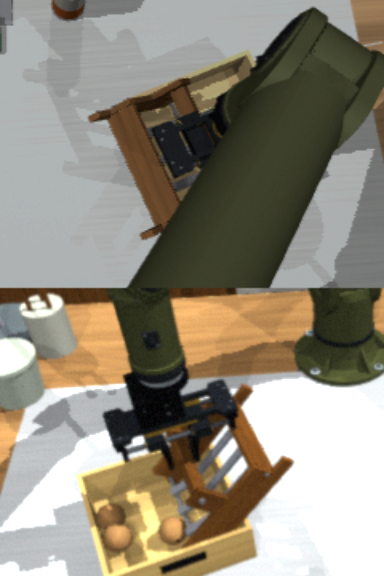

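```bash
python3 -m crank '[[0.38,-0.016,0.047,0.01,0],[0.38,-0.032,0.095,0.02,0],[0.38,-0.048,0.142,0.03,0],[0.38,-0.064,0.19,0.03,0],[0.38,-0.08,0.237,0.03,0]]'; python3 -m crank '[[0.38,-0.016,0.047,0,0],[0.38,-0.032,0.095,0,0],[0.38,-0.048,0.142,0,0],[0.38,-0.064,0.19,0,0],[0.38,-0.072,0.21,0,0]]'; python3 -m crank '[[0,0,0,0,0],[0,0,0,0,0],[0,0,0,0,0],[0,0,0,0,0]]' 40;  python3 - <<'E'
from h import *
a=snap("top","t7.png")[130:310,300:540];b=snap("scene","s7.png")[80:260,100:340]
cv2.imwrite("pics/c8.png",np.clip(cv2.resize(np.vstack([a,b]),None,fx=1.6,fy=1.6)[:,:,::-1]*1.5,0,255).astype('uint8'))
E
```

```text
time: 12.15
position: [0.4323, -0.2625, 0.1614]
tool_rot: [-0.501, 3.101, 0.002]
ft_force: [-0.2, 1.0, -0.5]
grip_width: 0.378
grip_force: 0.2
time: 12.78
position: [0.4179, -0.2206, 0.1613]
tool_rot: [-0.502, 3.101, 0.002]
ft_force: [0.8, 0.8, -0.0]
grip_width: 0.382
grip_force: 0.4
time: 13.28
position: [0.4189, -0.2236, 0.1622]
tool_rot: [-0.497, 3.101, -0.004]
ft_force: [0.7, -3.0, 1.7]
grip_width: 0.207
grip_force: 38.5
```

View pics/c8.png

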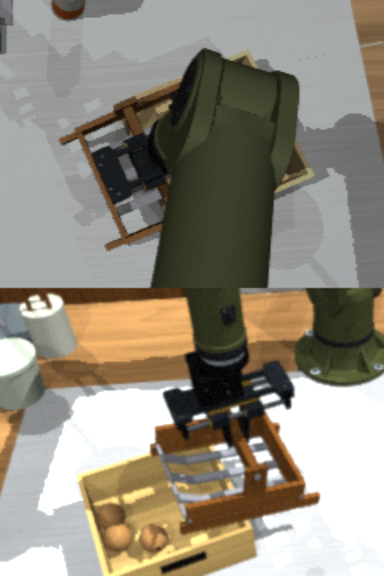

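```bash
python3 -m crank '[[0,0,0,0,0],[0,0,0,0.05,0],[0,0,0,0.15,0],[0,0,0,0.3,0],[0,0,0,0.4,0]]' 45; python3 -m crank '[[0,0.05,0.12,0.05,0],[0,0.13,0.32,0.05,-0.01],[0,0.21,0.52,0.05,-0.02],[0,0.29,0.72,0.05,-0.035],[0,0.37,0.92,0.05,-0.05]]';  python3 -m crank '[[0,0.03,0.08,0,0],[0,0.03,0.08,-0.1,0],[0,0.03,0.08,-0.25,0],[0,0.03,0.08,-0.4,0],[0,0.03,0.08,-0.5,0]]'; python3 - <<'E'
from h import *
from scipy.spatial.transform import Rotation as Ro
s=get_state();R=Ro.from_rotvec(s["tool_rot"]).as_matrix();print(s["time"],s["position"],np.degrees(np.arctan2(R[1,1],R[0,1])),s["ft_force"])
snap("scene","s8.png")
E
```

```text
time: 14.0
position: [0.4172, -0.2205, 0.2419]
tool_rot: [0.5, -3.1, -0.005]
ft_force: [0.7, 0.0, -3.8]
grip_width: 0.183
grip_force: 45.0
time: 14.62
position: [0.4907, -0.0355, 0.2505]
tool_rot: [0.004, -3.137, -0.002]
ft_force: [0.7, -0.1, -4.3]
grip_width: 0.177
grip_force: 45.0
time: 15.25
position: [0.4958, -0.0221, 0.1495]
tool_rot: [0.008, -3.137, -0.001]
ft_force: [0.7, 0.1, -3.4]
grip_width: 0.18
grip_force: 45.0
15.25 [ 0.49580632 -0.02213944  0.14947568] 90.3078907040422 [ 0.70700503  0.05429547 -3.44355432]
```

```bash
python3 -m crank '[[0,0,0,-0.1,0],[0,0,0,-0.2,0],[0,0,0,-0.27,0],[0,0,0,-0.3,0],[0,0,0,-0.3,0]]'; python3 -m crank '[[0,0,0,-0.015,0],[0,0,0,-0.025,0],[0,0,0,-0.03,0],[0,0,0,-0.03,0]]'
```

```text
time: 15.92
position: [0.4981, -0.022, 0.0916]
tool_rot: [0.008, -3.141, 0.0]
ft_force: [-0.1, -0.3, -3.9]
grip_width: 0.184
grip_force: 45.0
time: 16.42
position: [0.4982, -0.022, 0.0856]
tool_rot: [-0.008, 3.142, 0.0]
ft_force: [-0.2, -1.0, -3.9]
grip_width: 0.178
grip_force: 45.0
```

```bash
python3 -m crank '[[0,0,0,-0.01,0],[0,0,0,-0.015,0],[0,0,0,-0.015,0]]'; python3 -m crank '[[0,0,0,-0.005,0],[0,0,0,-0.01,0],[0,0,0,-0.01,0]]'
```

```text
time: 16.8
position: [0.4984, -0.022, 0.0838]
tool_rot: [0.008, -3.141, -0.001]
ft_force: [-4.1, 0.0, 6.5]
grip_width: 0.178
grip_force: 45.0
time: 17.18
position: [0.4984, -0.022, 0.0837]
tool_rot: [0.008, -3.141, -0.003]
ft_force: [-11.4, -0.9, 23.3]
grip_width: 0.177
grip_force: 45.0
```

```bash
python3 -m crank '[[0,0,0,0.012,0],[0.25,0,0,0.012,0],[0.6,0,0,0.012,0],[1,0,0,0.012,0],[1,0,0,0.012,0]]'; python3 -m crank '[[1,0,0,0.05,0],[1,0,0,0.2,0],[1,0,0,0.45,0],[1,0,0,0.7,0],[1,0,0,0.9,0]]';python3 -m crank '[[1,-0.3,0.5,0.2,0],[1,-0.3,0.7,0.2,0],[1,-0.3,1,0.2,0],[1,-0.3,1,0.2,0]]'; python3 - <<'E'
from h import *
a=snap("top","t9.png");b=snap("scene","s9.png")
cv2.imwrite("pics/c9.png",np.clip(cv2.resize(np.vstack([a[100:310,100:540],b[60:300,60:540][:, 20:460]]),None,fx=1.3,fy=1.3)[:,:,::-1]*1.5,0,255).astype('uint8'))
E
```

```text
time: 17.8
position: [0.4983, -0.022, 0.0829]
tool_rot: [0.008, -3.142, 0.0]
ft_force: [0.2, -0.1, -0.1]
grip_width: 0.503
grip_force: 0.0
time: 18.42
position: [0.4986, -0.0223, 0.2659]
tool_rot: [-0.007, 3.139, 0.001]
ft_force: [-0.6, -0.1, -0.2]
grip_width: 0.988
grip_force: 0.0
time: 18.92
position: [0.4371, 0.1818, 0.3041]
tool_rot: [-0.015, 3.14, 0.002]
ft_force: [0.5, -0.3, 0.1]
grip_width: 0.997
grip_force: 0.0
```

View pics/c9.png

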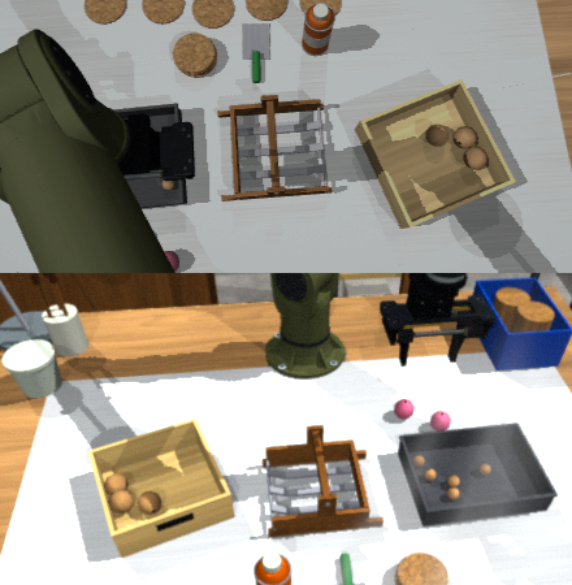

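Three large beads are in the box, five small ones are in the tray, the empty sieve stands flat on the sheet, and the can, coasters and scraper look untouched.

```bash
python3 -c "
from bench import close_job;print(close_job())"
```

```text
the job is handed in; nothing more can be done
None
```

The job is handed in, with no verdict returned: in the last pictures all five small beads are in the tray, the three large ones are in the plywood box, and the empty sieve stands upright on the sheet with the gripper clear of it.

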